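# Empty the carton sealer's catch drawer into the tote

## Robot

A 6-joint arm with a two-finger parallel gripper is mounted at the origin on a cart in front of the work surface, level with it; the furniture and walls round the work are solid. World frame = base frame: x ahead of the robot, y to its left, z up, the work surface at z = 0. Lengths are in m, angles in rad, forces in N, time in s.
With the tool pointing down it reaches from about 0.35 to 0.775 m from the base axis. Payload 7.3 kg.
Tool frame: the origin (TCP) lies at the very end of the fingers, on their centre line; the grasp point (between the pads) lies 19 mm behind it; z points along the fingers, y is the line along which they close (so a half turn about z gives the same grasp; the last joint's range is limited). The gripper opens to 92 mm and grips with 3 to 60 N. Pads are 19 mm wide; open, the fingers measure 130 mm over their backs; the gripper's body (75 mm by 190 mm) begins 47 mm behind the grasp point.
Start: joints at [-1.327, 0.342, 1.524, -0, 1.275, -0.146], TCP at [0.2, -0.486, 0.227] pointing down, gripper open.
Joint ranges: [-2.53, 2.53], [-0.77, 2.02], [0.04, 2.7], [-1, 4.14], [0.28, 2.66], [-3.11, 3.11]. Speed limits (rad/s): [2.57, 2.57, 3.14, 3.14, 3.14, 3.14].

## Interface

Orientations are given as [roll, pitch, yaw] about the fixed x, y, z axes, in that order (R = Rz(yaw) Ry(pitch) Rx(roll)).
In Python, from cell import robot, read_camera, get_calibration gives the robot as it stands. The module is installed in compiled form; this text tells all that it offers.
- The arm moves only by the tool send_rows, never from a script. Its argument "plan" is a list of rows, each a list of 2 entries, a list of its own where there are three numbers: the shift along the tool's x, y, z as a fraction of full scale, then the turn, a rotation vector about the tool's x, y, z as a fraction of full scale. A call has exactly 10 rows; each row shifts and turns the commanded pose from where the row before left it, along the tool's axes as they then stand; what a row does not reach is not made up. Full scale, the value 1, is 0.025 m for a shift and 90 degrees for a turn. A row lasts 1/8 s, in which the tool goes at most 62.5 mm and 10.7 degrees, less where a joint would pass 70% of its speed; a pose out of reach is approached as far as the arm can. A call with a number of a shift or a turn outside -1 to 1 is refused whole. A call with a gripper value outside its range is refused whole. "gripper" is the opening, from -1 (shut) to 1 (fully open), so that 0 is half open, set as the call begins (left out, the last holds). The fingers move at their own pace and stop on an object; "force" is the grip in N (left out, the last holds). Time passes only in rows, so rows that do not move let the fingers close, or fill a call up. It gives the time, the measured TCP pose, the force, the opening and the grip force at its end, in the units of the state.
- robot.observe(): the state, without advancing time (a new reading comes with each control period).
- read_camera(name): name is "side" or "top"; returns (picture, depth): 420x560x3 uint8, blue, green, red; 420x560 float32, m along the optical axis (not along the pixel's ray), 0 where there is no reading.
- get_calibration(name): a dict with "intrinsics" (3x3 intrinsics, pixels), "rvec" (rotation vector, rad) and "tvec" (3), from world to camera coordinates, as OpenCV has them. Camera axes: x right, y down, z forward; pixel columns grow to the right and rows downward; lengths in m; the calibration is good to about 2 mm. A picture is of the moment at which its call begins. get_calibration takes no time and is no camera call.
- robot.hand_in(): hands the job in; it is judged then, once.
The state is a dict: "time": time; "qpos": joint angles; "qvel": joint speeds; "joint_efforts": joint torques, N m; "tool_pos": TCP position; "tool_rot": TCP orientation; "contact_force": force on the tool from outside, world axes, zero at the start; "torque": the same for the moment, N m; "opening": finger opening in m; "grip_force": force on a finger pad.
Only numpy, scipy, OpenCV 4.12 (cv2) and the standard library are available. Lean on these libraries where they do the work, as an engineer would, in place of code of your own. Each camera call takes 0.05 s, during which the arm holds its last target. There are 200 camera calls.

## Task

The carton sealer on the kitchen table has finished its run: press its catch drawer so that the push-push catch lets go, pull the drawer out and put every sealed carton into the tote, right inside and none left lying across the rim, with the tote standing on the table. Then push the empty drawer home until the catch holds it shut, flush with the housing, and check that it stays shut, since one press too many springs it open again. Leave the mug, tea box, spice jar and scissors where they are.

Things in the scene. Friction and masses are not known exactly. Their poses are not given: they have to be found in the camera images.
- drawer (a joint): How far the catch drawer is out of the sealer's front (m), along the sealer's -x. 0 to 0.001 = shut, flush, held by its push-push catch against a spring: it cannot be pulled out. 0.045 = where the spring leaves it when the catch lets go. 0.125 = fully out (stop). Beyond 0.045 it stays where it is left (0.6 N friction).
- tab (a point): Middle of the pull tab on the drawer front: a black upright block 18 mm wide (sealer's y), 26 mm high (z 30 to 56 mm above the table), standing out 34 mm from the front panel along the sealer's -x; this point is 17 mm behind the tab's outer end. It moves with the drawer; axes as the sealer's. Pinch it from above across its 18 mm, or push on its end.
- tray (a point): Middle of the drawer's tray floor, 22 mm above the table; moves with the drawer. Inside 112 (x) x 296 mm (y); side and back walls 14 mm above the floor, front panel to 69 mm above the table. Push-push catch: push the drawer in (+x of the sealer, about 3 N) some 9 mm past flush to the hard stop and let go; latched, it then springs out; out, it then stays shut. A shorter press changes nothing.
- sealer: Tabletop carton sealer, fixed on the table. Origin: centre of its underside on the table; its front, with the drawer, faces its -x axis. Lower housing 170 (x) x 336 (y) x 84 mm high with the drawer inside, front at x = -85 mm; the sealing head stands on the rear half (x > 0) up to 245 mm.
- carton_1: Sealed kraft carton 96 (x) x 28 (y) x 36 mm (z), 60 g, a strip of white paper tape over its top. Origin: centre of its underside, x along its length. Starts in the shut drawer with its length along the sealer's x, the cartons side by side across the drawer at 57 mm pitch; a place may be empty. None if this carton is absent.
- carton_2: Sealed kraft carton 96 (x) x 28 (y) x 36 mm (z), 60 g, a strip of white paper tape over its top. Origin: centre of its underside, x along its length. Starts in the shut drawer with its length along the sealer's x, the cartons side by side across the drawer at 57 mm pitch; a place may be empty. None if this carton is absent.
- carton_3: Sealed kraft carton 96 (x) x 28 (y) x 36 mm (z), 60 g, a strip of white paper tape over its top. Origin: centre of its underside, x along its length. Starts in the shut drawer with its length along the sealer's x, the cartons side by side across the drawer at 57 mm pitch; a place may be empty. None if this carton is absent.
- carton_4: Sealed kraft carton 96 (x) x 28 (y) x 36 mm (z), 60 g, a strip of white paper tape over its top. Origin: centre of its underside, x along its length. Starts in the shut drawer with its length along the sealer's x, the cartons side by side across the drawer at 57 mm pitch; a place may be empty. None if this carton is absent.
- carton_5: Sealed kraft carton 96 (x) x 28 (y) x 36 mm (z), 60 g, a strip of white paper tape over its top. Origin: centre of its underside, x along its length. Starts in the shut drawer with its length along the sealer's x, the cartons side by side across the drawer at 57 mm pitch; a place may be empty. None if this carton is absent.
- tote: Loose open grey plastic tote on the table beside the sealer, 230 (x) x 173 (y) x 56 mm high outside (rim lip 8 mm more all round), walls and floor 4 mm, about 0.6 kg. Origin: centre of its underside.
- mug: Bystander: salmon mug, 98 mm high, standing behind the tote. Origin at its base.
- tea_box: Bystander: pale green tea box, 71 x 126 x 76 mm, behind the tote. Origin: centre of its underside.
- spice_jar: Bystander: spice jar with black cap, 41 mm across, 105 mm high, back right. Origin at its base.
- scissors: Bystander: blue-handled scissors, 199 mm long, lying flat near the front edge of the table. Origin near the middle of their length.

How it is judged:
By the outcome, as a careful person would: the job done as asked, in the order asked, and still so for the second after the job is handed in, with the robot touching nothing.
Of carton_1, carton_2, carton_3, carton_4, carton_5 only 3 to 5 are there at a start; the rules pass over those that are not, and their reading is None.
At some moment in a run one of tote may be knocked a few centimetres aside while the robot is not near it.
Once in a run the grip may slacken for a moment while it holds something.
It also fails if it takes over 210 s, if anything falls off the work surface, if the arm or the gripper's body presses on something with over 40 N, if the wrist force passes 120 N, or if a joint passes its speed limit or range.

## Working session

There is one attempt and no reset: what is moved stays moved. The work goes in short steps, Python scripts to look and compute and a tool call to move; the robot and the scene stay as the last step left them, time stands still between calls to the robot, and variables do not carry over. Pictures are saved under pics/ and viewed, at most 14 in all, crops included, and the job is handed in when it is done.

Besides the shell and the picture viewer there is one more tool, called after "Emit:" by a JSON object that holds its "op" and its "data". send_rows: Moves the arm, as the interface text tells. Shift numbers are shares of 0.025 m and turn numbers shares of 90 degrees, none past 1 either way. Its arguments: {"type":"object","properties":{"plan":{"type":"array"},"gripper":{"type":"number"},"force":{"type":"number"}},"required":["plan"]}

```bash
mkdir -p pics
cat > h.py <<'E'
import numpy as np, cv2
from cell import robot, read_camera, get_calibration
def look(name, fn=None):
    im,d=read_camera(name)
    if fn: cv2.imwrite('pics/'+fn,im)
    return im,d
def cloud(name,d):
    c=get_calibration(name);K=np.array(c['intrinsics']);R=cv2.Rodrigues(np.array(c['rvec'],float))[0];t=np.array(c['tvec'],float).ravel()
    v,u=np.mgrid[:d.shape[0],:d.shape[1]]
    P=np.stack([(u-K[0,2])/K[0,0]*d,(v-K[1,2])/K[1,1]*d,d],-1)
    W=(P-t)@R
    W[d==0]=np.nan
    return W
E
python3 - <<'E'
from h import *
for n in('side','top'):
    im,d=look(n,n+'0.png'); np.save(n+'0.npy',cloud(n,d))
print(robot.observe())
E
```

```text
{'time': 0.1, 'qpos': array([-1.32702411e+00,  3.42628606e-01,  1.52493604e+00,  1.45138243e-05,
        1.27540381e+00, -1.46007522e-01]), 'qvel': array([-0.00054558, -0.0018419 , -0.00107088, -0.00212275,  0.00090251,
       -0.00142963]), 'joint_efforts': array([ 2.40356443e-03, -4.32001519e+01, -2.44694656e+01,  7.19560822e-02,
        5.26343076e-02, -3.96990549e-05]), 'tool_pos': array([ 0.19942254, -0.48524875,  0.22612207]), 'tool_rot': array([-3.14023351e+00, -2.13896268e-04,  3.89775361e-01]), 'contact_force': array([-0.73004059,  1.11131264, -0.30597636]), 'torque': array([ 0.05638546, -0.02006522, -0.03270887]), 'grip_force': 0.0, 'opening': 0.09168279197156375}
```

View pics/top0.png

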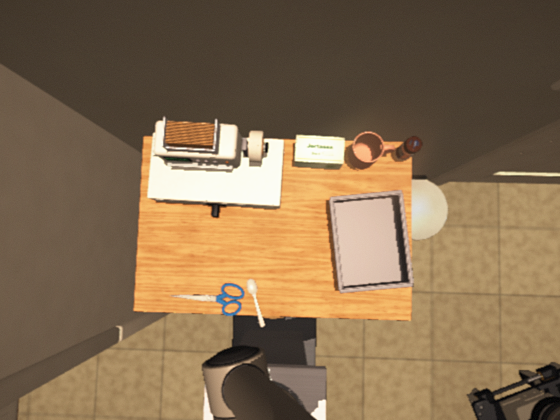

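View pics/side0.png

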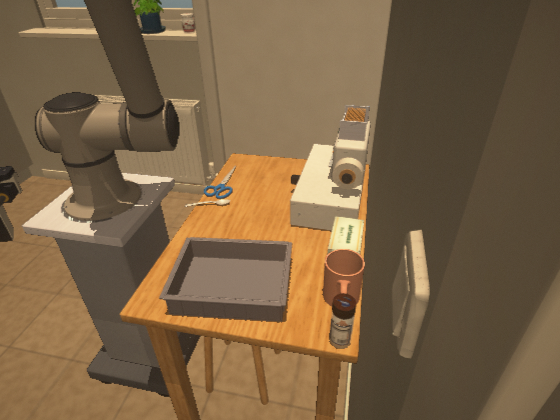

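The top view shows the sealer at about (215,175), its tab at (216,210), the tote at (370,242), the scissors at (215,298) and the spoon at (257,300). The mug, tea box and jar are along the back.

Run:
```python
from h import *
W=np.load('top0.npy');im=cv2.imread('pics/top0.png')
def box(m):
    p=W[m][:,:2].astype(np.float32); (c,s,a)=cv2.minAreaRect(p); print(len(p),np.round(c,4),np.round(s,4),round(a,2),'zmed',np.round(np.median(W[m][:,2]),4)); print(np.round(cv2.boxPoints((c,s,a)),4).tolist())
v,u=np.mgrid[:420,:560]
z=W[...,2]
print('table z',np.nanmedian(z[220:280,150:300]))
lh=(u>140)&(u<290)&(v>130)&(v<212)&(z>.074)&(z<.094); box(lh)
tab=(u>205)&(u<228)&(v>200)&(v<222)&(z>.04)&(z<.065);box(tab)
tt=(u>318)&(u<420)&(v>180)&(v<300)&(z>.045)&(z<.07);box(tt)
for uu in (170,200,240,270): print(np.round(W[198:212,uu],3)[:, [0,1,2]].tolist())
sc=(z>.004)&(z<.04)&(v>275)&(v<320)&(u>165)&(u<270); box(sc); print(np.nanmax(z[275:325,165:270]))
```

```text
table z -0.0019880592687782114
5484 [0.655  0.1366] [0.3369 0.1701] 88.29 zmed 0.0819
[[0.5648999810218811, -0.02930000051856041], [0.7348999977111816, -0.03440000116825104], [0.7450000047683716, 0.30239999294281006], [0.574999988079071, 0.3075000047683716]]
131 [0.5531 0.1351] [0.0536 0.0338] 87.58 zmed 0.0535
[[0.535099983215332, 0.10909999907016754], [0.5687999725341797, 0.10769999772310257], [0.5710999965667725, 0.16120000183582306], [0.5372999906539917, 0.16259999573230743]]
1649 [ 0.4851 -0.2625] [0.2465 0.1901] 7.22 zmed 0.0539
[[0.35089999437332153, -0.18369999527931213], [0.37470000982284546, -0.37229999899864197], [0.6193000078201294, -0.34130001068115234], [0.5953999757766724, -0.1527000069618225]]
[[0.577, 0.247, 0.083], [0.575, 0.248, 0.08], [0.574, 0.253, 0.064], [0.574, 0.26, 0.041], [0.575, 0.273, -0.002], [0.572, 0.272, -0.0], [0.57, 0.272, -0.001], [0.567, 0.272, -0.001], [0.565, 0.273, -0.005], [0.562, 0.272, -0.003], [0.559, 0.272, -0.004], [0.556, 0.271, -0.001], [0.553, 0.271, -0.0], [0.551, 0.271, -0.001]]
[[0.579, 0.171, 0.083], [0.576, 0.172, 0.082], [0.574, 
[... 478 characters left out ...]
0.567, 0.08, 0.0], [0.564, 0.081, -0.003], [0.562, 0.08, -0.002], [0.559, 0.08, -0.003], [0.556, 0.08, -0.003]]
[[0.584, -0.004, 0.083], [0.581, -0.004, 0.083], [0.578, -0.004, 0.084], [0.576, -0.004, 0.081], [0.573, -0.004, 0.083], [0.571, -0.005, 0.084], [0.569, -0.004, 0.08], [0.566, -0.004, 0.078], [0.565, -0.004, 0.067], [0.565, -0.003, 0.04], [0.565, -0.002, 0.013], [0.564, -0.001, -0.001], [0.561, -0.001, 0.001], [0.558, -0.001, -0.002]]
563 [0.3325 0.1314] [0.2508 0.1013] 84.88 zmed 0.0065
[[0.27090001106262207, 0.010999999940395355], [0.3716999888420105, 0.0020000000949949026], [0.39410001039505005, 0.251800000667572], [0.29319998621940613, 0.26080000400543213]]
0.013416574036005756
```

```bash
cat >> h.py <<'E'
from scipy.spatial.transform import Rotation as Ro
def go(x,y,z,yaw=-.03):
    s=robot.observe(); R=Ro.from_euler('xyz',s['tool_rot']); T=Ro.from_euler('xyz',[np.pi,0,yaw])
    d=np.array([x,y,z])-s['tool_pos']
    print('turn units',np.round((R.inv()*T).as_rotvec()/(np.pi/2),3),'shift now',np.round(R.inv().apply(d)/.025,2),'after turn',np.round(T.inv().apply(d)/.025,2))
def st():
    s=robot.observe(); print(round(s['time'],2),np.round(s['tool_pos'],4),np.round(s['tool_rot'],3),np.round(s['contact_force'],1),round(s['opening'],4),round(s['grip_force'],1))
E
python3 - <<'E'
from h import *
W=np.load('top0.npy');im=cv2.imread('pics/top0.png')
v,u=np.mgrid[:420,:560]
m=(u>205)&(u<228)&(v>203)&(v<222)&(im.max(2)<70)
p=W[m]; print(m.sum(),u[m].min(),u[m].max(),v[m].min(),v[m].max()); q=p[p[:,2]>.045]; print(np.round(q.min(0),4),np.round(q.max(0),4),np.round(q.mean(0),4))
c=get_calibration('top');K=np.array(c['intrinsics']);print(cv2.projectPoints(np.array([[.536,.14,.056],[.57,.1386,.056]]),np.array(c['rvec'],float),np.array(c['tvec'],float),K,None)[0].ravel(), np.median(u[m]))
go(.553,.14,.13)
E
```

```text
93 206 226 204 216
[0.5365 0.1155 0.0465] [0.5676 0.1598 0.0617] [0.5559 0.1379 0.0536]
[213.75247772 216.16416641 214.85594341 202.99735152] 215.0
turn units [-0.001  0.     0.267] shift now [ 22.58 -17.75   3.87] after turn [ 13.39 -25.42   3.84]
```

Emit:
{"op": "send_rows", "data": {"plan": [[[0, 0, 0], [0, 0, 0.089]], [[0, 0, 0], [0, 0, 0.089]], [[0, 0, 0], [0, 0, 0.089]], [[0.5, -1, 0], [0, 0, 0]], [[0.5, -1, 0], [0, 0, 0]], [[0.5, -1, 0], [0, 0, 0]], [[0.5, -1, 0], [0, 0, 0]], [[0.5, -1, 0], [0, 0, 0]], [[0.5, -1, 0], [0, 0, 0]], [[0.5, -1, 0], [0, 0, 0]]], "gripper": -0.15, "force": 15}}

```text
time: 1.35
tool_pos: [0.2924, -0.3123, 0.2265]
tool_rot: [-3.141, 0.0, -0.03]
contact_force: [-0.6, 0.2, 0.4]
opening: 0.0392
grip_force: 0.0
```

Emit:
{"op": "send_rows", "data": {"plan": [[[0.5, -1, 0], [0, 0, 0]], [[0.5, -1, 0], [0, 0, 0]], [[0.5, -1, 0], [0, 0, 0]], [[0.5, -1, 0], [0, 0, 0]], [[0.5, -1, 0], [0, 0, 0]], [[0.5, -1, 0], [0, 0, 0]], [[0.5, -1, 0], [0, 0, 0]], [[0.5, -1, 0], [0, 0, 0]], [[0.5, -1, 0], [0, 0, 0]], [[0.5, -1, 0], [0, 0, 0]]]}}

```text
time: 2.6
tool_pos: [0.4247, -0.0662, 0.2264]
tool_rot: [-3.142, 0.001, -0.03]
contact_force: [0.4, -0.5, 0.2]
opening: 0.039
grip_force: 0.0
```

```bash
python3 -c "
from h import *
st();go(.553,.1385,.036)"
```

```text
2.6 [ 0.4247 -0.0662  0.2264] [-3.142e+00  1.000e-03 -3.000e-02] [ 0.4 -0.5  0.2] 0.039 0.0
turn units [-0.  0.  0.] shift now [ 4.89 -8.33  7.62] after turn [ 4.89 -8.34  7.62]
```

Emit:
{"op": "send_rows", "data": {"plan": [[[0.6, -1, 0.3], [0, 0, 0]], [[0.6, -1, 0.3], [0, 0, 0]], [[0.6, -1, 0.3], [0, 0, 0]], [[0.6, -1, 0.3], [0, 0, 0]], [[0.6, -1, 0.3], [0, 0, 0]], [[0.6, -1, 0.3], [0, 0, 0]], [[0.6, -1, 0.3], [0, 0, 0]], [[0.6, -1, 0.3], [0, 0, 0]], [[0.09, -0.33, 0.3], [0, 0, 0]], [[0, 0, 0], [0, 0, 0]]]}}

```text
time: 3.85
tool_pos: [0.5519, 0.1374, 0.1581]
tool_rot: [3.141, 0.003, -0.029]
contact_force: [-0.1, -0.3, 1.0]
opening: 0.0391
grip_force: 0.0
```

Emit:
{"op": "send_rows", "data": {"plan": [[[0, 0, 0.8], [0, 0, 0]], [[0, 0, 0.8], [0, 0, 0]], [[0, 0, 0.8], [0, 0, 0]], [[0, 0, 0.8], [0, 0, 0]], [[0, 0, 0.7], [0, 0, 0]], [[0, 0, 0.5], [0, 0, 0]], [[0, 0, 0.3], [0, 0, 0]], [[0, 0, 0.2], [0, 0, 0]], [[0, 0, 0], [0, 0, 0]], [[0, 0, 0], [0, 0, 0]]]}}

```text
time: 5.1
tool_pos: [0.5532, 0.1375, 0.0371]
tool_rot: [-3.142, -0.001, -0.03]
contact_force: [-0.1, -0.4, -0.4]
opening: 0.039
grip_force: 0.0
```

```bash
python3 -c "
from h import *
st();go(.553,.1385,.036)
im,d=look('side');cv2.imwrite('pics/a.png',cv2.resize(im[130:260,230:400],None,fx=4,fy=4))"
```

```text
5.1 [0.5532 0.1375 0.0371] [-3.142e+00 -1.000e-03 -3.000e-02] [-0.1 -0.4 -0.4] 0.039 0.0
turn units [-0.    -0.001  0.   ] shift now [-0.01 -0.04  0.04] after turn [-0.01 -0.04  0.04]
```

View pics/a.png

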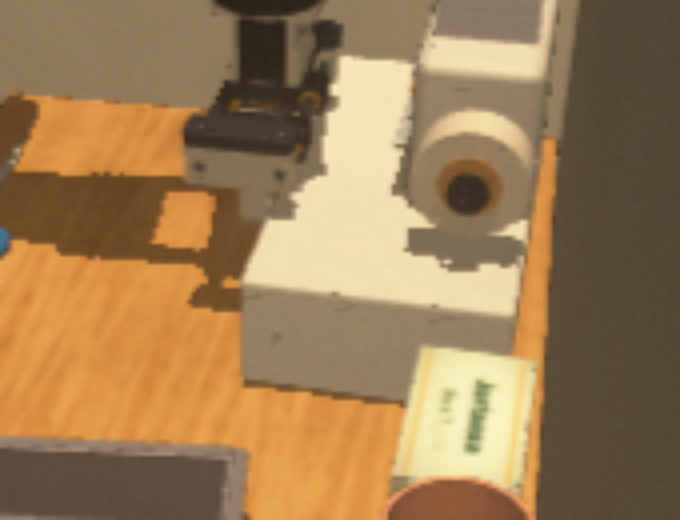

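The gripper is down at the front of the housing, around (250,190) in the crop, straddling the tab. Next I pinch it.

Emit:
{"op": "send_rows", "data": {"plan": [[[0, 0, 0], [0, 0, 0]], [[0, 0, 0], [0, 0, 0]], [[0, 0, 0], [0, 0, 0]], [[0, 0, 0], [0, 0, 0]], [[0, 0, 0], [0, 0, 0]], [[0, 0, 0], [0, 0, 0]], [[0, 0, 0], [0, 0, 0]], [[0, 0, 0], [0, 0, 0]], [[0, 0, 0], [0, 0, 0]], [[0, 0, 0], [0, 0, 0]]], "gripper": -0.9, "force": 20}}

```text
time: 6.4
tool_pos: [0.5531, 0.1418, 0.0369]
tool_rot: [-3.136, -0.001, -0.03]
contact_force: [1.1, 19.8, -2.5]
opening: 0.0177
grip_force: 20.0
```

Emit:
{"op": "send_rows", "data": {"plan": [[[0.06, 0, 0], [0, 0, 0]], [[0.06, 0, 0], [0, 0, 0]], [[0.06, 0, 0], [0, 0, 0]], [[0.06, 0, 0], [0, 0, 0]], [[0.06, 0, 0], [0, 0, 0]], [[0.06, 0, 0], [0, 0, 0]], [[0.05, 0, 0], [0, 0, 0]], [[0, 0, 0], [0, 0, 0]], [[0, 0, 0], [0, 0, 0]], [[0, 0, 0], [0, 0, 0]]]}}

```text
time: 7.65
tool_pos: [0.5602, 0.1416, 0.0369]
tool_rot: [-3.136, 0.005, -0.03]
contact_force: [-10.5, 18.2, 6.2]
opening: 0.018
grip_force: 23.1
```

Emit:
{"op": "send_rows", "data": {"plan": [[[0.06, -0.1, 0], [0, 0, 0]], [[0.06, -0.1, 0], [0, 0, 0]], [[0.06, 0, 0], [0, 0, 0]], [[0.06, 0, 0], [0, 0, 0]], [[0.04, 0, 0], [0, 0, 0]], [[0, 0, 0], [0, 0, 0]], [[0, 0, 0], [0, 0, 0]], [[0, 0, 0], [0, 0, 0]], [[0, 0, 0], [0, 0, 0]], [[0, 0, 0], [0, 0, 0]]]}}

```text
time: 8.9
tool_pos: [0.5597, 0.1417, 0.0367]
tool_rot: [3.139, 0.022, -0.03]
contact_force: [-37.5, -2.9, 28.2]
opening: 0.0181
grip_force: 30.0
```

Emit:
{"op": "send_rows", "data": {"plan": [[[-0.1, 0, 0], [0, 0, 0]], [[-0.1, 0, 0], [0, 0, 0]], [[-0.1, 0, 0], [0, 0, 0]], [[-0.1, 0, 0], [0, 0, 0]], [[-0.1, 0, 0], [0, 0, 0]], [[-0.1, 0, 0], [0, 0, 0]], [[-0.1, 0, 0], [0, 0, 0]], [[-0.1, 0, 0], [0, 0, 0]], [[-0.1, 0, 0], [0, 0, 0]], [[-0.1, 0, 0], [0, 0, 0]]]}}

```text
time: 10.15
tool_pos: [0.5511, 0.1421, 0.0369]
tool_rot: [-3.141, -0.013, -0.03]
contact_force: [19.9, -6.1, -16.1]
opening: 0.0179
grip_force: 20.0
```

Emit:
{"op": "send_rows", "data": {"plan": [[[0, 0, 0], [0, 0, 0]], [[0, 0, 0], [0, 0, 0]], [[0, 0, 0], [0, 0, 0]], [[0, 0, 0], [0, 0, 0]], [[-0.4, 0, 0], [0, 0, 0]], [[-0.4, 0, 0], [0, 0, 0]], [[-0.4, 0, 0], [0, 0, 0]], [[-0.3, 0, 0], [0, 0, 0]], [[0, 0, 0], [0, 0, 0]], [[0, 0, 0], [0, 0, 0]]], "gripper": -0.15}}

```text
time: 11.4
tool_pos: [0.5082, 0.1438, 0.0369]
tool_rot: [3.142, -0.001, -0.03]
contact_force: [-0.0, -0.7, 0.1]
opening: 0.0388
grip_force: 0.0
```

Emit:
{"op": "send_rows", "data": {"plan": [[[0, 0, 0], [0, 0, 0]], [[0, 0, 0], [0, 0, 0]], [[0, 0, 0], [0, 0, 0]], [[0, 0, 0], [0, 0, 0]], [[0, 0, 0], [0, 0, 0]], [[0, 0, 0], [0, 0, 0]], [[0, 0, 0], [0, 0, 0]], [[0, 0, 0], [0, 0, 0]], [[0, 0, 0], [0, 0, 0]], [[0, 0, 0], [0, 0, 0]]], "gripper": -1, "force": 10}}

```text
time: 12.65
tool_pos: [0.5078, 0.1438, 0.0367]
tool_rot: [3.141, 0.0, -0.03]
contact_force: [-0.1, -0.4, 0.6]
opening: 0.0004
grip_force: 0.0
```

```bash
python3 -c "
from h import *
st();go(.527,.1425,.040)
im,d=look('top');W=cloud('top',d)
for u in (170,265): print(np.round(W[196:212,u,[0,2]],3).tolist())"
```

```text
12.65 [0.5078 0.1438 0.0367] [ 3.141  0.    -0.03 ] [-0.1 -0.4  0.6] 0.0004 0.0
turn units [0. 0. 0.] shift now [ 0.77  0.03 -0.13] after turn [ 0.77  0.03 -0.13]
[[0.582, 0.081], [0.58, 0.08], [0.544, 0.369], [0.542, 0.374], [0.54, 0.377], [0.538, 0.38], [0.536, 0.383], [0.534, 0.386], [0.532, 0.385], [0.53, 0.389], [0.528, 0.39], [0.526, 0.392], [0.524, 0.392], [0.523, 0.392], [0.521, 0.389], [0.519, 0.39]]
[[0.588, 0.084], [0.586, 0.079], [0.584, 0.08], [0.58, 0.084], [0.578, 0.083], [0.576, 0.083], [0.573, 0.081], [0.571, 0.082], [0.568, 0.081], [0.566, 0.077], [0.565, 0.06], [0.565, 0.036], [0.566, -0.001], [0.563, -0.0], [0.561, -0.003], [0.558, -0.0]]
```

Emit:
{"op": "send_rows", "data": {"plan": [[[0.2, 0, 0], [0, 0, 0]], [[0.2, 0, 0], [0, 0, 0]], [[0.2, 0, 0], [0, 0, 0]], [[0.1, 0, 0], [0, 0, 0]], [[0.1, 0, 0], [0, 0, 0]], [[0.1, 0, 0], [0, 0, 0]], [[0.1, 0, 0], [0, 0, 0]], [[0.1, 0, 0], [0, 0, 0]], [[0, 0, 0], [0, 0, 0]], [[0, 0, 0], [0, 0, 0]]]}}

```text
time: 13.95
tool_pos: [0.5354, 0.1429, 0.0366]
tool_rot: [3.141, -0.0, -0.03]
contact_force: [-2.3, -0.3, -0.4]
opening: 0.0007
grip_force: 1.3
```

Touching at about 2 N; push on towards the stop.

Emit:
{"op": "send_rows", "data": {"plan": [[[0.06, 0, 0], [0, 0, 0]], [[0.06, 0, 0], [0, 0, 0]], [[0.06, 0, 0], [0, 0, 0]], [[0.06, 0, 0], [0, 0, 0]], [[0.06, 0, 0], [0, 0, 0]], [[0.04, 0, 0], [0, 0, 0]], [[0, 0, 0], [0, 0, 0]], [[0, 0, 0], [0, 0, 0]], [[0, 0, 0], [0, 0, 0]], [[0, 0, 0], [0, 0, 0]]]}}

```text
time: 15.2
tool_pos: [0.5361, 0.1428, 0.0365]
tool_rot: [3.14, 0.016, -0.029]
contact_force: [-28.2, 0.7, 21.7]
opening: 0.0006
grip_force: 14.1
```

Hard stop reached (28 N). Let go.

Emit:
{"op": "send_rows", "data": {"plan": [[[-0.4, 0, 0], [0, 0, 0]], [[-0.5, 0, 0], [0, 0, 0]], [[-0.6, 0, 0], [0, 0, 0]], [[-0.6, 0, 0], [0, 0, 0]], [[-0.6, 0, 0], [0, 0, 0]], [[-0.3, 0, 0], [0, 0, 0]], [[0, 0, 0], [0, 0, 0]], [[0, 0, 0], [0, 0, 0]], [[0, 0, 0], [0, 0, 0]], [[0, 0, 0], [0, 0, 0]]]}}

```text
time: 16.45
tool_pos: [0.4691, 0.1449, 0.0366]
tool_rot: [3.142, -0.0, -0.03]
contact_force: [0.1, -0.9, -0.6]
opening: 0.0004
grip_force: 0.0
```

```bash
python3 -c "
from h import *
st()
im,d=look('top');W=cloud('top',d)
cv2.imwrite('pics/b.png',cv2.resize(im[120:260,130:310],None,fx=4,fy=4))"
```

```text
16.45 [0.4691 0.1449 0.0366] [ 3.142 -0.    -0.03 ] [ 0.1 -0.9 -0.6] 0.0004 0.0
```

View pics/b.png

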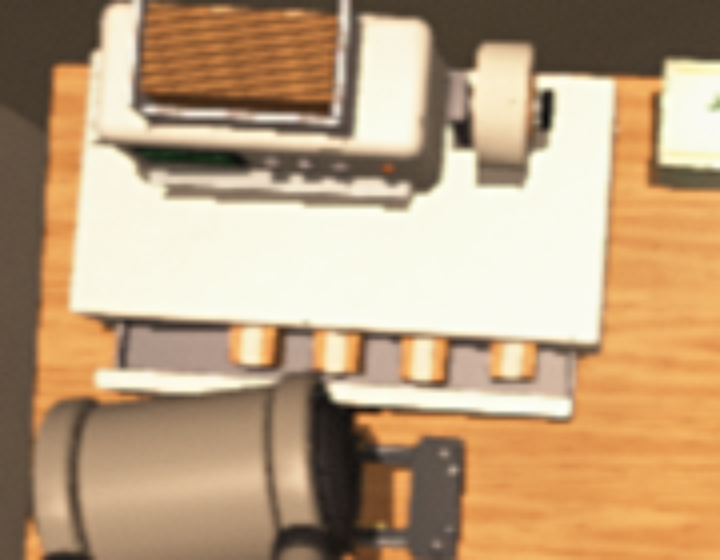

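The drawer is open at about 45 mm with four cartons, at (253,345), (338,350), (424,355) and (513,358) in the crop; the left place is empty. Next I pinch the tab and pull.

Emit:
{"op": "send_rows", "data": {"plan": [[[0, 0, 0], [0, 0, 0]], [[0, 0, 0], [0, 0, 0]], [[0, 0, 0], [0, 0, 0]], [[0, 0, 0], [0, 0, 0]], [[0.4, 0, 0], [0, 0, 0]], [[0.4, 0, 0], [0, 0, 0]], [[0.4, 0, 0], [0, 0, 0]], [[0.3, 0, 0], [0, 0, 0]], [[0, 0, 0], [0, 0, 0]], [[0, 0, 0], [0, 0, 0]]], "gripper": -0.15}}

```text
time: 17.75
tool_pos: [0.5059, 0.1438, 0.0365]
tool_rot: [3.141, 0.001, -0.03]
contact_force: [0.0, -0.3, -0.4]
opening: 0.0387
grip_force: 0.0
```

Emit:
{"op": "send_rows", "data": {"plan": [[[0, 0, 0], [0, 0, 0]], [[0, 0, 0], [0, 0, 0]], [[0, 0, 0], [0, 0, 0]], [[0, 0, 0], [0, 0, 0]], [[0, 0, 0], [0, 0, 0]], [[-0.1, 0, 0], [0, 0, 0]], [[-0.2, 0, 0], [0, 0, 0]], [[-0.2, 0, 0], [0, 0, 0]], [[-0.2, 0, 0], [0, 0, 0]], [[-0.2, 0, 0], [0, 0, 0]]], "gripper": -0.9, "force": 15}}

```text
time: 19.0
tool_pos: [0.4834, 0.1444, 0.0367]
tool_rot: [3.141, -0.0, -0.03]
contact_force: [1.5, -2.3, 1.8]
opening: 0.0177
grip_force: 15.0
```

Emit:
{"op": "send_rows", "data": {"plan": [[[-0.25, 0, 0], [0, 0, 0]], [[-0.25, 0, 0], [0, 0, 0]], [[-0.25, 0, 0], [0, 0, 0]], [[-0.25, 0, 0], [0, 0, 0]], [[-0.25, 0, 0], [0, 0, 0]], [[-0.25, 0, 0], [0, 0, 0]], [[-0.25, 0, 0], [0, 0, 0]], [[-0.25, 0, 0], [0, 0, 0]], [[-0.25, 0, 0], [0, 0, 0]], [[0, 0, 0], [0, 0, 0]]]}}

```text
time: 20.25
tool_pos: [0.4269, 0.1463, 0.0367]
tool_rot: [-3.141, 0.001, -0.03]
contact_force: [-0.9, 1.7, 2.4]
opening: 0.0178
grip_force: 15.0
```

Emit:
{"op": "send_rows", "data": {"plan": [[[0, 0, 0], [0, 0, 0]], [[0, 0, 0], [0, 0, 0]], [[0, 0, 0], [0, 0, 0]], [[0, 0, -0.5], [0, 0, 0]], [[0, 0, -1], [0, 0, 0]], [[0, 0, -1], [0, 0, 0]], [[0, 0, -1], [0, 0, 0]], [[0, 0.5, -1], [0, 0, 0]], [[0, 1, -1], [0, 0, 0]], [[0, 1, 0], [0, 0, 0]]], "gripper": -0.15}}

```text
time: 21.5
tool_pos: [0.4268, 0.0832, 0.1769]
tool_rot: [-3.141, -0.005, -0.029]
contact_force: [0.1, -0.2, -0.2]
opening: 0.039
grip_force: 0.0
```

Emit:
{"op": "send_rows", "data": {"plan": [[[0, 1, 0], [0, 0, 0]], [[0, 1, 0], [0, 0, 0]], [[0, 1, 0], [0, 0, 0]], [[0, 1, 0], [0, 0, 0]], [[0, 1, 0], [0, 0, 0]], [[0, 1, 0], [0, 0, 0]], [[0, 1, 0], [0, 0, 0]], [[0, 1, 0], [0, 0, 0]], [[0, 1, 0], [0, 0, 0]], [[0, 1, 0], [0, 0, 0]]]}}

```text
time: 22.75
tool_pos: [0.4182, -0.167, 0.1751]
tool_rot: [3.141, -0.001, -0.03]
contact_force: [0.1, -0.7, 0.8]
opening: 0.0394
grip_force: 0.0
```

```bash
python3 -c "
from h import *
st()
im,d=look('top');W=cloud('top',d);np.save('top1.npy',W);cv2.imwrite('pics/t1.png',im)
cv2.imwrite('pics/c.png',cv2.resize(im[130:320,130:430],None,fx=2.6,fy=2.6))
v,u=np.mgrid[:420,:560];z=W[...,2]
m=((z>.05)&(z<.064)&(W[...,0]<.56)&(W[...,0]>.43)&(W[...,1]>-.02)&(W[...,1]<.32)).astype(np.uint8)
n,l,s,c=cv2.connectedComponentsWithStats(m)
for i in range(1,n):
  if s[i,4]>20:
    p=W[l==i]; print(s[i],np.round(p.min(0),3),np.round(p.max(0),3),np.round(np.median(p,0),4))
"
```

```text
22.75 [ 0.4182 -0.167   0.1751] [ 3.141e+00 -1.000e-03 -3.000e-02] [ 0.1 -0.7  0.8] 0.0394 0.0
[185 207  14  35 397] [0.47  0.182 0.05 ] [0.559 0.212 0.062] [0.5143 0.1967 0.0561]
[206 207  14  37 415] [0.467 0.128 0.05 ] [0.56  0.158 0.062] [0.5131 0.1422 0.056 ]
[228 208  14  38 423] [0.463 0.07  0.05 ] [0.559 0.101 0.061] [0.5119 0.0856 0.0558]
[251 208  13  38 406] [0.466 0.013 0.051] [0.56  0.043 0.062] [0.5136 0.028  0.0562]
[201 249  21   9  63] [0.431 0.118 0.05 ] [0.451 0.168 0.064] [0.4419 0.1445 0.0564]
```

View pics/c.png

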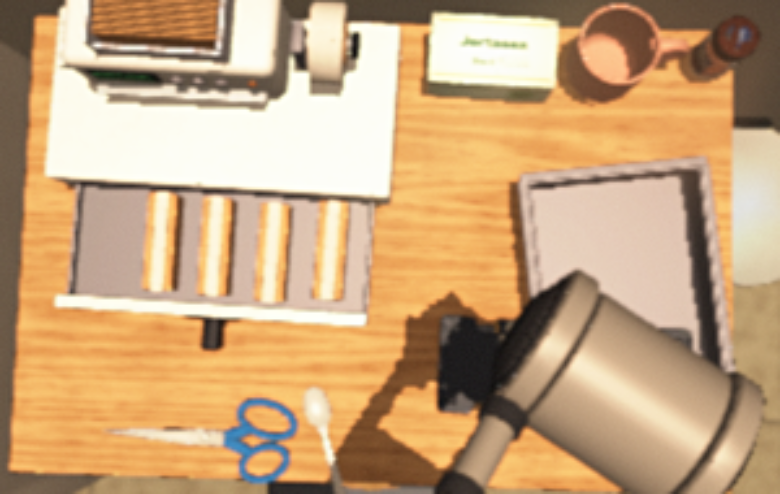

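The drawer is fully out, with four cartons in view at (160,243), (215,245), (272,250) and (330,250). The tote is at (625,265) in the crop and hasn't moved.

```bash
python3 -c "
from h import *
go(.513,.0295,.12)"
```

```text
turn units [ 0.002 -0.001 -0.   ] shift now [ 3.53 -8.08  2.19] after turn [ 3.54 -8.08  2.21]
```

Emit:
{"op": "send_rows", "data": {"plan": [[[0.44, -1, 0.2], [0, 0, 0]], [[0.44, -1, 0.2], [0, 0, 0]], [[0.44, -1, 0.2], [0, 0, 0]], [[0.44, -1, 0.2], [0, 0, 0]], [[0.44, -1, 0.2], [0, 0, 0]], [[0.44, -1, 0.2], [0, 0, 0]], [[0.44, -1, 0.2], [0, 0, 0]], [[0.44, -1, 0.2], [0, 0, 0]], [[0, -0.1, 0.6], [0, 0, 0]], [[0, 0, 0], [0, 0, 0]]]}}

```text
time: 24.05
tool_pos: [0.5109, 0.0336, 0.1182]
tool_rot: [3.141, 0.003, -0.029]
contact_force: [0.3, 0.3, -0.2]
opening: 0.0391
grip_force: 0.0
```

```bash
python3 -c "
from h import *
go(.513,.0295,.040)"
```

```text
turn units [0.    0.002 0.001] shift now [0.1  0.16 3.13] after turn [0.09 0.16 3.13]
```

Emit:
{"op": "send_rows", "data": {"plan": [[[0.05, 0.12, 0], [0, 0, 0]], [[0, 0, 0.7], [0, 0, 0]], [[0, 0, 0.7], [0, 0, 0]], [[0, 0, 0.7], [0, 0, 0]], [[0, 0, 0.5], [0, 0, 0]], [[0, 0, 0.3], [0, 0, 0]], [[0, 0, 0.22], [0, 0, 0]], [[0, 0, 0], [0, 0, 0]], [[0, 0, 0], [0, 0, 0]], [[0, 0, 0], [0, 0, 0]]]}}

```text
time: 25.3
tool_pos: [0.5137, 0.0306, 0.0416]
tool_rot: [3.141, -0.001, -0.03]
contact_force: [0.0, 0.4, 0.5]
opening: 0.0392
grip_force: 0.0
```

Emit:
{"op": "send_rows", "data": {"plan": [[[0, 0, 0], [0, 0, 0]], [[0, 0, 0], [0, 0, 0]], [[0, 0, 0], [0, 0, 0]], [[0, 0, 0], [0, 0, 0]], [[0, 0, 0], [0, 0, 0]], [[0, 0, -0.4], [0, 0, 0]], [[0, 0, -0.8], [0, 0, 0]], [[0, 0, -0.8], [0, 0, 0]], [[0, 0, -0.8], [0, 0, 0]], [[0, 0, -0.8], [0, 0, 0]]], "gripper": -0.7, "force": 15}}

```text
time: 26.55
tool_pos: [0.5133, 0.0305, 0.1323]
tool_rot: [3.141, -0.0, -0.03]
contact_force: [0.2, -0.3, -0.7]
opening: 0.0277
grip_force: 15.0
```

```bash
python3 -c "
from h import *
st();go(.541,-.29,.125,.126)"
```

```text
26.55 [0.5133 0.0305 0.1323] [ 3.141 -0.    -0.03 ] [ 0.2 -0.3 -0.7] 0.0277 15.0
turn units [ 0.    -0.    -0.099] shift now [ 1.49 12.78  0.29] after turn [-0.51 12.86  0.29]
```

Emit:
{"op": "send_rows", "data": {"plan": [[[0.12, 1, 0], [0, 0, 0]], [[0.12, 1, 0], [0, 0, 0]], [[0.12, 1, 0], [0, 0, 0]], [[0.12, 1, 0], [0, 0, 0]], [[0.12, 1, 0], [0, 0, 0]], [[0.12, 1, 0], [0, 0, 0]], [[0.12, 1, 0], [0, 0, 0]], [[0.12, 1, 0], [0, 0, 0]], [[0.12, 1, 0], [0, 0, 0]], [[0.12, 1, 0], [0, 0, 0]]]}}

```text
time: 27.8
tool_pos: [0.536, -0.2212, 0.1316]
tool_rot: [3.142, -0.0, -0.03]
contact_force: [1.1, -0.2, -0.9]
opening: 0.0278
grip_force: 15.0
```

Emit:
{"op": "send_rows", "data": {"plan": [[[0.1, 1, 0], [0, 0, 0]], [[0.1, 1, 0], [0, 0, 0]], [[0.1, 0.7, 0], [0, 0, 0]], [[0, 0, 0], [0, 0, -0.05]], [[0, 0, 0], [0, 0, -0.05]], [[0, 0, 0], [0, 0, 0]], [[0, 0, 0], [0, 0, 0]], [[0, 0, 0], [0, 0, 0]], [[0, 0, 0], [0, 0, 0]], [[0, 0, 0], [0, 0, 0]]]}}

```text
time: 29.05
tool_pos: [0.5415, -0.2879, 0.1312]
tool_rot: [3.142, -0.0, 0.127]
contact_force: [0.1, -0.1, -1.1]
opening: 0.0278
grip_force: 15.0
```

```bash
cat >> h.py <<'E'
def tote(fn=None):
    c=[]
    im,d=look('top',fn);W=cloud('top',d);z=W[...,2]
    m=(z>.045)&(z<.068)&(W[...,1]<-.1)&(W[...,1]>-.46)&(W[...,0]<.68)&(W[...,0]>.3)
    m=m.astype(np.uint8);n,l,s,_=cv2.connectedComponentsWithStats(m)
    p=np.concatenate([W[l==i] for i in range(1,n) if s[i,4]>15])
    print('tote',len(p),cv2.minAreaRect(p[:,:2].astype(np.float32)))
    return im,W
E
python3 -c "
from h import *
st();tote('p1.png');go(.541,-.29,.023,.126)"
```

```text
29.05 [ 0.5415 -0.2879  0.1312] [ 3.142 -0.     0.127] [ 0.1 -0.1 -1.1] 0.0278 15.0
tote 979 ((0.5401095747947693, -0.2409254014492035), (0.3409173786640167, 0.20136192440986633), 14.689535140991211)
turn units [0.    0.    0.001] shift now [-0.03  0.08  4.33] after turn [-0.03  0.08  4.33]
```

View pics/p1.png

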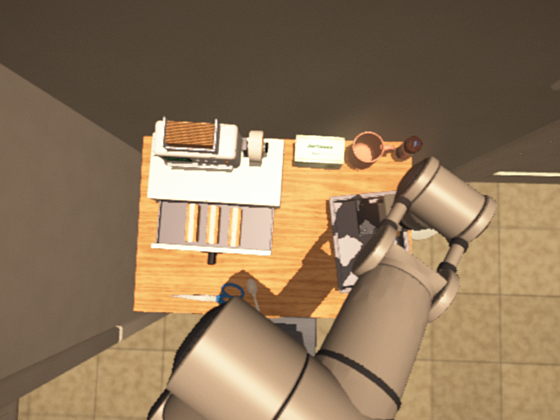

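The tote's left edge, (330,200) to (338,290), is unchanged, and the carton hangs over its back right. Lower and release.

Emit:
{"op": "send_rows", "data": {"plan": [[[0, 0, 0.7], [0, 0, 0]], [[0, 0, 0.7], [0, 0, 0]], [[0, 0, 0.7], [0, 0, 0]], [[0, 0, 0.7], [0, 0, 0]], [[0, 0, 0.5], [0, 0, 0]], [[0, 0, 0.4], [0, 0, 0]], [[0, 0, 0.3], [0, 0, 0]], [[0, 0, 0.2], [0, 0, 0]], [[0, 0, 0.05], [0, 0, 0]], [[0, 0, 0], [0, 0, 0]]]}}

```text
time: 30.35
tool_pos: [0.5417, -0.288, 0.0252]
tool_rot: [3.141, -0.0, 0.127]
contact_force: [0.5, 0.2, -2.2]
opening: 0.028
grip_force: 15.0
```

Emit:
{"op": "send_rows", "data": {"plan": [[[0, 0, 0], [0, 0, 0]], [[0, 0, 0], [0, 0, 0]], [[0, 0, 0], [0, 0, 0]], [[0, 0, -0.3], [0, 0, 0]], [[0, 0, -0.6], [0, 0, 0]], [[0, 0, -0.8], [0, 0, 0]], [[0, 0, -0.8], [0, 0, 0]], [[0, 0, -0.8], [0, 0, 0]], [[0, 0, -0.8], [0, 0, 0]], [[0, 0, 0], [0, 0, 0]]], "gripper": -0.2}}

```text
time: 31.6
tool_pos: [0.5426, -0.2886, 0.1302]
tool_rot: [3.138, -0.004, 0.128]
contact_force: [-0.5, -1.0, 0.3]
opening: 0.0367
grip_force: 0.0
```

```bash
python3 -c "
from h import *
st();go(.513,.087,.12)"
```

```text
31.6 [ 0.5426 -0.2886  0.1302] [ 3.138 -0.004  0.128] [-0.5 -1.   0.3] 0.0367 0.0
turn units [ 0.002 -0.003  0.1  ] shift now [  0.73 -15.06   0.36] after turn [ -1.63 -14.98   0.41]
```

Emit:
{"op": "send_rows", "data": {"plan": [[[0, 0, 0], [0, 0, 0.05]], [[0, 0, 0], [0, 0, 0.05]], [[-0.1, -1, 0], [0, 0, 0]], [[-0.1, -1, 0], [0, 0, 0]], [[-0.1, -1, 0], [0, 0, 0]], [[-0.1, -1, 0], [0, 0, 0]], [[-0.1, -1, 0], [0, 0, 0]], [[-0.1, -1, 0], [0, 0, 0]], [[-0.1, -1, 0], [0, 0, 0]], [[-0.1, -1, 0], [0, 0, 0]]], "gripper": -0.15}}

```text
time: 32.85
tool_pos: [0.5271, -0.0855, 0.1275]
tool_rot: [3.142, -0.0, -0.029]
contact_force: [0.3, -0.3, -0.8]
opening: 0.0388
grip_force: 0.0
```

Emit:
{"op": "send_rows", "data": {"plan": [[[-0.12, -1, 0], [0, 0, 0]], [[-0.12, -1, 0], [0, 0, 0]], [[-0.12, -1, 0], [0, 0, 0]], [[-0.12, -1, 0], [0, 0, 0]], [[-0.12, -1, 0], [0, 0, 0]], [[-0.12, -1, 0], [0, 0, 0]], [[-0.1, -0.98, 0.2], [0, 0, 0]], [[0, 0, 0.2], [0, 0, 0]], [[0, 0, 0], [0, 0, 0]], [[0, 0, 0], [0, 0, 0]]]}}

```text
time: 34.1
tool_pos: [0.5122, 0.087, 0.1175]
tool_rot: [3.141, -0.0, -0.03]
contact_force: [-0.7, 0.2, -0.2]
opening: 0.039
grip_force: 0.0
```

```bash
python3 -c "
from h import *
st();tote();go(.513,.087,.041)"
```

```text
34.1 [0.5122 0.087  0.1175] [ 3.141 -0.    -0.03 ] [-0.7  0.2 -0.2] 0.039 0.0
tote 1741 ((0.5272771120071411, -0.2365729957818985), (0.33701997995376587, 0.22986608743667603), 7.401180267333984)
turn units [ 0. -0. -0.] shift now [ 0.03 -0.    3.06] after turn [ 0.03 -0.    3.06]
```

Emit:
{"op": "send_rows", "data": {"plan": [[[0, 0, 0.7], [0, 0, 0]], [[0, 0, 0.7], [0, 0, 0]], [[0, 0, 0.7], [0, 0, 0]], [[0, 0, 0.5], [0, 0, 0]], [[0, 0, 0.3], [0, 0, 0]], [[0, 0, 0.15], [0, 0, 0]], [[0, 0, 0], [0, 0, 0]], [[0, 0, 0], [0, 0, 0]], [[0, 0, 0], [0, 0, 0]], [[0, 0, 0], [0, 0, 0]]]}}

```text
time: 35.4
tool_pos: [0.5123, 0.0877, 0.0414]
tool_rot: [3.142, -0.0, -0.03]
contact_force: [-0.4, -0.1, 0.2]
opening: 0.0389
grip_force: 0.0
```

Emit:
{"op": "send_rows", "data": {"plan": [[[0, 0, 0], [0, 0, 0]], [[0, 0, 0], [0, 0, 0]], [[0, 0, 0], [0, 0, 0]], [[0, 0, 0], [0, 0, 0]], [[0, 0, 0], [0, 0, 0]], [[0, 0, -0.4], [0, 0, 0]], [[0, 0, -0.8], [0, 0, 0]], [[0, 0, -0.8], [0, 0, 0]], [[0, 0, -0.8], [0, 0, 0]], [[0, 0, -0.8], [0, 0, 0]]], "gripper": -0.7, "force": 15}}

```text
time: 36.65
tool_pos: [0.5121, 0.0876, 0.1324]
tool_rot: [3.141, -0.0, -0.03]
contact_force: [-0.0, 0.1, -0.4]
opening: 0.0278
grip_force: 15.0
```

```bash
sed -i "s/p=np.concatenate.*/i=1+np.argmax(s[1:,4]);p=W[l==i];print(s[i])/" h.py; python3 -c "
from h import *
st();tote('p2.png');go(.438,-.303,.125,.126)"
```

```text
36.65 [0.5121 0.0876 0.1324] [ 3.141 -0.    -0.03 ] [-0.   0.1 -0.4] 0.0278 15.0
[ 330  190   84  103 1653]
tote 1653 ((0.48512938618659973, -0.2626090347766876), (0.2462117224931717, 0.1899796575307846), 7.16830587387085)
turn units [ 0.    -0.003 -0.099] shift now [-2.56 15.71  0.38] after turn [-4.96 15.12  0.4 ]
```

Tote unchanged. Carry on to the front right slot.

Emit:
{"op": "send_rows", "data": {"plan": [[[-0.16, 1, 0], [0, 0, 0]], [[-0.16, 1, 0], [0, 0, 0]], [[-0.16, 1, 0], [0, 0, 0]], [[-0.16, 1, 0], [0, 0, 0]], [[-0.16, 1, 0], [0, 0, 0]], [[-0.16, 1, 0], [0, 0, 0]], [[-0.16, 1, 0], [0, 0, 0]], [[-0.16, 1, 0], [0, 0, 0]], [[-0.16, 1, 0], [0, 0, 0]], [[-0.16, 1, 0], [0, 0, 0]]]}}

```text
time: 37.95
tool_pos: [0.4645, -0.1619, 0.1312]
tool_rot: [3.141, -0.0, -0.03]
contact_force: [-0.1, -0.5, 0.4]
opening: 0.0278
grip_force: 15.0
```

Emit:
{"op": "send_rows", "data": {"plan": [[[-0.16, 1, 0], [0, 0, 0]], [[-0.16, 1, 0], [0, 0, 0]], [[-0.16, 1, 0], [0, 0, 0]], [[-0.16, 1, 0], [0, 0, 0]], [[-0.16, 1, 0], [0, 0, 0]], [[-0.16, 0.71, 0], [0, 0, 0]], [[0, 0, 0], [0, 0, -0.05]], [[0, 0, 0], [0, 0, -0.05]], [[0, 0, 0], [0, 0, 0]], [[0, 0, 0], [0, 0, 0]]]}}

```text
time: 39.2
tool_pos: [0.4365, -0.303, 0.1312]
tool_rot: [3.142, 0.0, 0.126]
contact_force: [-0.6, -0.4, -0.3]
opening: 0.028
grip_force: 15.0
```

```bash
python3 -c "
from h import *
st();tote();go(.438,-.303,.025,.126)"
```

```text
39.2 [ 0.4365 -0.303   0.1312] [3.142 0.    0.126] [-0.6 -0.4 -0.3] 0.028 15.0
[ 330  190   80  103 1331]
tote 1331 ((0.48499375581741333, -0.26257240772247314), (0.24627356231212616, 0.18976177275180817), 7.215918064117432)
turn units [0. 0. 0.] shift now [0.06 0.01 4.25] after turn [0.06 0.01 4.25]
```

Emit:
{"op": "send_rows", "data": {"plan": [[[0, 0, 0.7], [0, 0, 0]], [[0, 0, 0.7], [0, 0, 0]], [[0, 0, 0.7], [0, 0, 0]], [[0, 0, 0.7], [0, 0, 0]], [[0, 0, 0.5], [0, 0, 0]], [[0, 0, 0.4], [0, 0, 0]], [[0, 0, 0.3], [0, 0, 0]], [[0, 0, 0.2], [0, 0, 0]], [[0, 0, 0.05], [0, 0, 0]], [[0, 0, 0], [0, 0, 0]]]}}

```text
time: 40.5
tool_pos: [0.4367, -0.3032, 0.0252]
tool_rot: [3.141, -0.0, 0.127]
contact_force: [-0.5, 0.2, -0.2]
opening: 0.028
grip_force: 15.0
```

Emit:
{"op": "send_rows", "data": {"plan": [[[0, 0, 0], [0, 0, 0]], [[0, 0, 0], [0, 0, 0]], [[0, 0, 0], [0, 0, 0]], [[0, 0, -0.3], [0, 0, 0]], [[0, 0, -0.6], [0, 0, 0]], [[0, 0, -0.8], [0, 0, 0]], [[0, 0, -0.8], [0, 0, 0]], [[0, 0, -0.8], [0, 0, 0]], [[0, 0, -0.8], [0, 0, 0]], [[0, 0, 0], [0, 0, 0]]], "gripper": -0.2}}

```text
time: 41.75
tool_pos: [0.4374, -0.3039, 0.1298]
tool_rot: [3.138, -0.003, 0.127]
contact_force: [-0.6, 0.5, -0.1]
opening: 0.0371
grip_force: 0.0
```

```bash
python3 -c "
from h import *
st();go(.513,.144,.12)"
```

```text
41.75 [ 0.4374 -0.3039  0.1298] [ 3.138e+00 -3.000e-03  1.270e-01] [-0.6  0.5 -0.1] 0.0371 0.0
turn units [ 0.002 -0.002  0.1  ] shift now [  5.28 -17.39   0.34] after turn [  2.48 -18.     0.39]
```

Emit:
{"op": "send_rows", "data": {"plan": [[[0, 0, 0], [0, 0, 0.05]], [[0, 0, 0], [0, 0, 0.05]], [[0.14, -1, 0], [0, 0, 0]], [[0.14, -1, 0], [0, 0, 0]], [[0.14, -1, 0], [0, 0, 0]], [[0.14, -1, 0], [0, 0, 0]], [[0.14, -1, 0], [0, 0, 0]], [[0.14, -1, 0], [0, 0, 0]], [[0.14, -1, 0], [0, 0, 0]], [[0.14, -1, 0], [0, 0, 0]]], "gripper": -0.15}}

```text
time: 43.0
tool_pos: [0.4701, -0.103, 0.127]
tool_rot: [-3.141, 0.001, -0.03]
contact_force: [0.3, -0.6, -0.7]
opening: 0.0391
grip_force: 0.0
```

Emit:
{"op": "send_rows", "data": {"plan": [[[0.14, -1, 0], [0, 0, 0]], [[0.14, -1, 0], [0, 0, 0]], [[0.14, -1, 0], [0, 0, 0]], [[0.14, -1, 0], [0, 0, 0]], [[0.14, -1, 0], [0, 0, 0]], [[0.14, -1, 0], [0, 0, 0]], [[0.14, -1, 0], [0, 0, 0]], [[0.14, -1, 0], [0, 0, 0]], [[0.14, -1, 0.2], [0, 0, 0]], [[0.1, -1, 0.2], [0, 0, 0]]]}}

```text
time: 44.25
tool_pos: [0.5116, 0.1457, 0.1168]
tool_rot: [3.141, 0.001, -0.03]
contact_force: [0.7, -0.6, -0.5]
opening: 0.0389
grip_force: 0.0
```

Emit:
{"op": "send_rows", "data": {"plan": [[[0, 0, 0], [0, 0, 0]], [[0, 0, 0], [0, 0, 0]], [[0, 0, 0.7], [0, 0, 0]], [[0, 0, 0.7], [0, 0, 0]], [[0, 0, 0.3], [0, 0, 0]], [[0, 0, 0], [0, 0, 0]], [[0, 0, 0], [0, 0, 0]], [[0, 0, 0], [0, 0, 0]], [[0, 0, 0], [0, 0, 0]], [[0, 0, 0], [0, 0, 0]]]}}

```text
time: 45.5
tool_pos: [0.5119, 0.145, 0.0751]
tool_rot: [3.142, -0.0, -0.029]
contact_force: [0.3, -0.2, 0.2]
opening: 0.0392
grip_force: 0.0
```

```bash
python3 -c "
from h import *
st();tote();go(.513,.144,.041)"
```

```text
45.5 [0.5119 0.145  0.0751] [ 3.142 -0.    -0.029] [ 0.3 -0.2  0.2] 0.0392 0.0
[ 330  190   84  103 1651]
tote 1651 ((0.484987735748291, -0.2625213861465454), (0.24654756486415863, 0.1896858662366867), 7.10224723815918)
turn units [ 0. -0.  0.] shift now [0.05 0.04 1.36] after turn [0.05 0.04 1.36]
```

Emit:
{"op": "send_rows", "data": {"plan": [[[0, 0, 0.5], [0, 0, 0]], [[0, 0, 0.5], [0, 0, 0]], [[0, 0, 0.36], [0, 0, 0]], [[0, 0, 0], [0, 0, 0]], [[0, 0, 0], [0, 0, 0]], [[0, 0, 0], [0, 0, 0]], [[0, 0, 0], [0, 0, 0]], [[0, 0, 0], [0, 0, 0]], [[0, 0, 0], [0, 0, 0]], [[0, 0, 0], [0, 0, 0]]]}}

```text
time: 46.8
tool_pos: [0.5118, 0.1449, 0.041]
tool_rot: [3.142, -0.0, -0.03]
contact_force: [0.5, 0.6, 0.0]
opening: 0.0389
grip_force: 0.0
```

Emit:
{"op": "send_rows", "data": {"plan": [[[0, 0, 0], [0, 0, 0]], [[0, 0, 0], [0, 0, 0]], [[0, 0, 0], [0, 0, 0]], [[0, 0, 0], [0, 0, 0]], [[0, 0, 0], [0, 0, 0]], [[0, 0, -0.4], [0, 0, 0]], [[0, 0, -0.8], [0, 0, 0]], [[0, 0, -0.8], [0, 0, 0]], [[0, 0, -0.8], [0, 0, 0]], [[0, 0, -0.8], [0, 0, 0]]], "gripper": -0.7, "force": 15}}

```text
time: 48.05
tool_pos: [0.5118, 0.1449, 0.1322]
tool_rot: [3.142, -0.0, -0.03]
contact_force: [-1.2, -0.2, -0.5]
opening: 0.028
grip_force: 15.0
```

```bash
python3 -c "
from h import *
st();tote();go(.532,-.219,.125,.126)"
```

```text
48.05 [0.5118 0.1449 0.1322] [ 3.142 -0.    -0.03 ] [-1.2 -0.2 -0.5] 0.028 15.0
[ 330  190   84  103 1642]
tote 1642 ((0.4851348400115967, -0.2624416947364807), (0.2460511028766632, 0.18902058899402618), 7.18004035949707)
turn units [-0.    -0.003 -0.099] shift now [ 1.18 14.54  0.39] after turn [-1.09 14.54  0.39]
```

Emit:
{"op": "send_rows", "data": {"plan": [[[0.08, 1, 0], [0, 0, 0]], [[0.08, 1, 0], [0, 0, 0]], [[0.08, 1, 0], [0, 0, 0]], [[0.08, 1, 0], [0, 0, 0]], [[0.08, 1, 0], [0, 0, 0]], [[0.08, 1, 0], [0, 0, 0]], [[0.08, 1, 0], [0, 0, 0]], [[0.08, 1, 0], [0, 0, 0]], [[0.08, 1, 0], [0, 0, 0]], [[0.08, 1, 0], [0, 0, 0]]]}}

```text
time: 49.35
tool_pos: [0.5243, -0.1064, 0.131]
tool_rot: [3.142, -0.0, -0.03]
contact_force: [-0.2, -0.8, -2.2]
opening: 0.0277
grip_force: 15.0
```

Emit:
{"op": "send_rows", "data": {"plan": [[[0.08, 1, 0], [0, 0, 0]], [[0.08, 1, 0], [0, 0, 0]], [[0.08, 1, 0], [0, 0, 0]], [[0.08, 1, 0], [0, 0, 0]], [[0.06, 0.54, 0], [0, 0, 0]], [[0, 0, 0], [0, 0, -0.05]], [[0, 0, 0], [0, 0, -0.05]], [[0, 0, 0], [0, 0, 0]], [[0, 0, 0], [0, 0, 0]], [[0, 0, 0], [0, 0, 0]]]}}

```text
time: 50.6
tool_pos: [0.5306, -0.2192, 0.131]
tool_rot: [3.142, 0.0, 0.127]
contact_force: [0.3, 0.5, -0.7]
opening: 0.0276
grip_force: 15.0
```

```bash
python3 -c "
from h import *
st();tote('p3.png');go(.532,-.219,.025,.126)"
```

```text
50.6 [ 0.5306 -0.2192  0.131 ] [3.142 0.    0.127] [ 0.3  0.5 -0.7] 0.0276 15.0
[330 195  23   9 121]
tote 121 ((0.5895454287528992, -0.18438254296779633), (0.018744418397545815, 0.05773279815912247), 5.889517307281494)
turn units [ 0.    -0.     0.001] shift now [ 0.06 -0.    4.24] after turn [ 0.06 -0.    4.24]
```

View pics/p3.png

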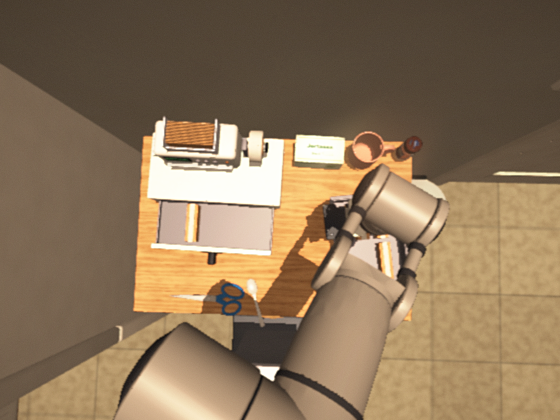

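One carton is left in the drawer at (192,222). A placed carton shows in the tote at (386,256), and the tote's back left corner is still at (330,195). Lower and release the third.

Emit:
{"op": "send_rows", "data": {"plan": [[[0, 0, 0.7], [0, 0, 0]], [[0, 0, 0.7], [0, 0, 0]], [[0, 0, 0.7], [0, 0, 0]], [[0, 0, 0.7], [0, 0, 0]], [[0, 0, 0.5], [0, 0, 0]], [[0, 0, 0.4], [0, 0, 0]], [[0, 0, 0.3], [0, 0, 0]], [[0, 0, 0.2], [0, 0, 0]], [[0, 0, 0.05], [0, 0, 0]], [[0, 0, 0], [0, 0, 0]]]}}

```text
time: 51.9
tool_pos: [0.5307, -0.2194, 0.025]
tool_rot: [3.141, -0.0, 0.127]
contact_force: [-0.6, 0.3, -0.5]
opening: 0.0283
grip_force: 15.0
```

Emit:
{"op": "send_rows", "data": {"plan": [[[0, 0, 0], [0, 0, 0]], [[0, 0, 0], [0, 0, 0]], [[0, 0, 0], [0, 0, 0]], [[0, 0, -0.3], [0, 0, 0]], [[0, 0, -0.6], [0, 0, 0]], [[0, 0, -0.8], [0, 0, 0]], [[0, 0, -0.8], [0, 0, 0]], [[0, 0, -0.8], [0, 0, 0]], [[0, 0, -0.8], [0, 0, 0]], [[0, 0, 0], [0, 0, 0]]], "gripper": -0.2}}

```text
time: 53.15
tool_pos: [0.5317, -0.2199, 0.1297]
tool_rot: [3.139, -0.004, 0.128]
contact_force: [0.0, -0.1, 0.4]
opening: 0.0368
grip_force: 0.0
```

```bash
python3 -c "
from h import *
st();go(.513,.199,.12)"
```

```text
53.15 [ 0.5317 -0.2199  0.1297] [ 3.139 -0.004  0.128] [ 0.  -0.1  0.4] 0.0368 0.0
turn units [ 0.002 -0.003  0.1  ] shift now [  1.39 -16.72   0.34] after turn [ -1.25 -16.73   0.39]
```

Emit:
{"op": "send_rows", "data": {"plan": [[[0, 0, 0], [0, 0, 0.05]], [[0, 0, 0], [0, 0, 0.05]], [[-0.08, -1, 0], [0, 0, 0]], [[-0.08, -1, 0], [0, 0, 0]], [[-0.08, -1, 0], [0, 0, 0]], [[-0.08, -1, 0], [0, 0, 0]], [[-0.08, -1, 0], [0, 0, 0]], [[-0.08, -1, 0], [0, 0, 0]], [[-0.08, -1, 0], [0, 0, 0]], [[-0.08, -1, 0], [0, 0, 0]]], "gripper": -0.15}}

```text
time: 54.4
tool_pos: [0.52, -0.018, 0.1267]
tool_rot: [-3.142, 0.001, -0.03]
contact_force: [0.2, 0.3, 0.5]
opening: 0.0389
grip_force: 0.0
```

Emit:
{"op": "send_rows", "data": {"plan": [[[-0.08, -1, 0], [0, 0, 0]], [[-0.08, -1, 0], [0, 0, 0]], [[-0.08, -1, 0], [0, 0, 0]], [[-0.08, -1, 0], [0, 0, 0]], [[-0.08, -1, 0], [0, 0, 0]], [[-0.08, -1, 0], [0, 0, 0]], [[-0.08, -1, 0], [0, 0, 0]], [[-0.05, -1, 0], [0, 0, 0]], [[0, -0.75, 0.2], [0, 0, 0]], [[0, 0, 0.2], [0, 0, 0]]]}}

```text
time: 55.65
tool_pos: [0.5114, 0.201, 0.1164]
tool_rot: [3.141, 0.001, -0.028]
contact_force: [-0.0, 0.3, 1.0]
opening: 0.0392
grip_force: 0.0
```

Emit:
{"op": "send_rows", "data": {"plan": [[[0, 0, 0], [0, 0, 0]], [[0, 0, 0], [0, 0, 0]], [[0, 0, 0.7], [0, 0, 0]], [[0, 0, 0.7], [0, 0, 0]], [[0, 0, 0.3], [0, 0, 0]], [[0, 0, 0], [0, 0, 0]], [[0, 0, 0], [0, 0, 0]], [[0, 0, 0], [0, 0, 0]], [[0, 0, 0], [0, 0, 0]], [[0, 0, 0], [0, 0, 0]]]}}

```text
time: 56.9
tool_pos: [0.5117, 0.2002, 0.0748]
tool_rot: [3.142, -0.0, -0.029]
contact_force: [-0.7, 0.0, 0.7]
opening: 0.039
grip_force: 0.0
```

```bash
python3 -c "
from h import *
st();tote();go(.513,.199,.041)"
```

```text
56.9 [0.5117 0.2002 0.0748] [ 3.142 -0.    -0.029] [-0.7  0.   0.7] 0.039 0.0
[ 330  190   84  103 1658]
tote 1658 ((0.48491013050079346, -0.2622290849685669), (0.24651788175106049, 0.18980370461940765), 7.289442539215088)
turn units [ 0. -0.  0.] shift now [0.05 0.05 1.35] after turn [0.05 0.05 1.35]
```

Emit:
{"op": "send_rows", "data": {"plan": [[[0, 0.05, 0.5], [0, 0, 0]], [[0, 0, 0.5], [0, 0, 0]], [[0, 0, 0.36], [0, 0, 0]], [[0, 0, 0], [0, 0, 0]], [[0, 0, 0], [0, 0, 0]], [[0, 0, 0], [0, 0, 0]], [[0, 0, 0], [0, 0, 0]], [[0, 0, 0], [0, 0, 0]], [[0, 0, 0], [0, 0, 0]], [[0, 0, 0], [0, 0, 0]]]}}

```text
time: 58.2
tool_pos: [0.5117, 0.1989, 0.0407]
tool_rot: [3.142, -0.0, -0.03]
contact_force: [-0.2, 0.3, -0.0]
opening: 0.0385
grip_force: 0.0
```

Emit:
{"op": "send_rows", "data": {"plan": [[[0, 0, 0], [0, 0, 0]], [[0, 0, 0], [0, 0, 0]], [[0, 0, 0], [0, 0, 0]], [[0, 0, 0], [0, 0, 0]], [[0, 0, 0], [0, 0, 0]], [[0, 0, -0.4], [0, 0, 0]], [[0, 0, -0.8], [0, 0, 0]], [[0, 0, -0.8], [0, 0, 0]], [[0, 0, -0.8], [0, 0, 0]], [[0, 0, -0.8], [0, 0, 0]]], "gripper": -0.7, "force": 15}}

```text
time: 59.45
tool_pos: [0.5117, 0.1989, 0.132]
tool_rot: [3.142, -0.001, -0.03]
contact_force: [0.2, -0.8, -0.2]
opening: 0.028
grip_force: 15.0
```

```bash
python3 -c "
from h import *
st();tote();go(.429,-.232,.125,.126)"
```

```text
59.45 [0.5117 0.1989 0.132 ] [ 3.142e+00 -1.000e-03 -3.000e-02] [ 0.2 -0.8 -0.2] 0.028 15.0
[ 330  190   84  103 1656]
tote 1656 ((0.4849928915500641, -0.26263704895973206), (0.24604067206382751, 0.18981622159481049), 7.096321105957031)
turn units [-0.001 -0.003 -0.099] shift now [-2.86 17.34  0.35] after turn [-5.51 16.69  0.39]
```

Emit:
{"op": "send_rows", "data": {"plan": [[[-0.16, 1, 0], [0, 0, 0]], [[-0.16, 1, 0], [0, 0, 0]], [[-0.16, 1, 0], [0, 0, 0]], [[-0.16, 1, 0], [0, 0, 0]], [[-0.16, 1, 0], [0, 0, 0]], [[-0.16, 1, 0], [0, 0, 0]], [[-0.16, 1, 0], [0, 0, 0]], [[-0.16, 1, 0], [0, 0, 0]], [[-0.16, 1, 0], [0, 0, 0]], [[-0.16, 1, 0], [0, 0, 0]]]}}

```text
time: 60.75
tool_pos: [0.464, -0.0506, 0.1308]
tool_rot: [3.141, -0.0, -0.03]
contact_force: [-0.4, 0.7, -0.8]
opening: 0.0284
grip_force: 15.0
```

Emit:
{"op": "send_rows", "data": {"plan": [[[-0.16, 1, 0], [0, 0, 0]], [[-0.16, 1, 0], [0, 0, 0]], [[-0.16, 1, 0], [0, 0, 0]], [[-0.16, 1, 0], [0, 0, 0]], [[-0.16, 1, 0], [0, 0, 0]], [[-0.16, 1, 0], [0, 0, 0]], [[-0.16, 1, 0], [0, 0, 0]], [[-0.1, 0.34, 0], [0, 0, 0]], [[0, 0, 0], [0, 0, -0.05]], [[0, 0, 0], [0, 0, -0.05]]]}}

```text
time: 62.0
tool_pos: [0.4282, -0.2318, 0.1307]
tool_rot: [-3.141, 0.0, 0.13]
contact_force: [0.7, 0.7, -0.4]
opening: 0.0279
grip_force: 15.0
```

```bash
python3 -c "
from h import *
st();tote();go(.429,-.232,.025,.126)"
```

```text
62.0 [ 0.4282 -0.2318  0.1307] [-3.141  0.     0.13 ] [ 0.7  0.7 -0.4] 0.0279 15.0
[330 190  79  63 853]
tote 853 ((0.5361133217811584, -0.2564065456390381), (0.14358171820640564, 0.18992061913013458), 7.310547351837158)
turn units [-0.     0.     0.005] shift now [0.03 0.02 4.23] after turn [0.03 0.02 4.23]
```

Emit:
{"op": "send_rows", "data": {"plan": [[[0, 0, 0.7], [0, 0, 0]], [[0, 0, 0.7], [0, 0, 0]], [[0, 0, 0.7], [0, 0, 0]], [[0, 0, 0.7], [0, 0, 0]], [[0, 0, 0.5], [0, 0, 0]], [[0, 0, 0.4], [0, 0, 0]], [[0, 0, 0.3], [0, 0, 0]], [[0, 0, 0.2], [0, 0, 0]], [[0, 0, 0.05], [0, 0, 0]], [[0, 0, 0], [0, 0, 0]]]}}

```text
time: 63.3
tool_pos: [0.4285, -0.2324, 0.0246]
tool_rot: [3.141, -0.0, 0.127]
contact_force: [0.6, -0.0, -0.3]
opening: 0.0281
grip_force: 15.0
```

Emit:
{"op": "send_rows", "data": {"plan": [[[0, 0, 0], [0, 0, 0]], [[0, 0, 0], [0, 0, 0]], [[0, 0, 0], [0, 0, 0]], [[0, 0, -0.3], [0, 0, 0]], [[0, 0, -0.6], [0, 0, 0]], [[0, 0, -0.8], [0, 0, 0]], [[0, 0, -0.8], [0, 0, 0]], [[0, 0, -0.8], [0, 0, 0]], [[0, 0, -0.8], [0, 0, 0]], [[0, 0, 0], [0, 0, 0]]], "gripper": -0.2}}

```text
time: 64.55
tool_pos: [0.4293, -0.233, 0.1291]
tool_rot: [3.138, -0.003, 0.128]
contact_force: [0.8, 0.6, -0.3]
opening: 0.0367
grip_force: 0.0
```

```bash
python3 -c "
from h import *
st();go(.38,.1455,.13)"
```

```text
64.55 [ 0.4293 -0.233   0.1291] [ 3.138e+00 -3.000e-03  1.280e-01] [ 0.8  0.6 -0.3] 0.0367 0.0
turn units [ 0.002 -0.002  0.1  ] shift now [ -0.03 -15.27  -0.09] after turn [ -2.43 -15.07  -0.04]
```

Emit:
{"op": "send_rows", "data": {"plan": [[[0, 0, 0], [0, 0, 0.05]], [[0, 0, 0], [0, 0, 0.05]], [[-0.16, -1, 0], [0, 0, 0]], [[-0.16, -1, 0], [0, 0, 0]], [[-0.16, -1, 0], [0, 0, 0]], [[-0.16, -1, 0], [0, 0, 0]], [[-0.16, -1, 0], [0, 0, 0]], [[-0.16, -1, 0], [0, 0, 0]], [[-0.16, -1, 0], [0, 0, 0]], [[-0.16, -1, 0], [0, 0, 0]]], "gripper": -1, "force": 10}}

```text
time: 65.8
tool_pos: [0.4018, -0.0306, 0.1266]
tool_rot: [-3.142, 0.001, -0.03]
contact_force: [0.2, 0.8, 0.0]
opening: 0.0005
grip_force: 0.0
```

Emit:
{"op": "send_rows", "data": {"plan": [[[-0.16, -1, 0], [0, 0, 0]], [[-0.16, -1, 0], [0, 0, 0]], [[-0.16, -1, 0], [0, 0, 0]], [[-0.16, -1, 0], [0, 0, 0]], [[-0.16, -1, 0], [0, 0, 0]], [[-0.16, -1, 0], [0, 0, 0]], [[-0.16, -1, 0], [0, 0, 0]], [[0, 0, 0], [0, 0, 0]], [[0, 0, 0], [0, 0, 0]], [[0, 0, 0], [0, 0, 0]]]}}

```text
time: 67.05
tool_pos: [0.3796, 0.1436, 0.1268]
tool_rot: [3.141, 0.0, -0.031]
contact_force: [-0.2, -0.2, 0.2]
opening: 0.0005
grip_force: 0.0
```

```bash
python3 -c "
from h import *
st();im,W=tote();go(.38,.1455,.038)
cv2.imwrite('pics/e.png',cv2.resize(im[130:320,130:430],None,fx=2.6,fy=2.6))
m=(W[...,2]>.03)&(W[...,2]<.044)&(W[...,1]<-.15)&(W[...,0]<.62); print(m.sum())"
```

```text
67.05 [0.3796 0.1436 0.1268] [ 3.141  0.    -0.031] [-0.2 -0.2  0.2] 0.0005 0.0
[ 330  190   84  103 1651]
tote 1651 ((0.48515158891677856, -0.2626799941062927), (0.24658195674419403, 0.19005706906318665), 7.20590353012085)
turn units [ 0.  0. -0.] shift now [ 0.01 -0.08  3.56] after turn [ 0.01 -0.07  3.56]
1927
```

View pics/e.png

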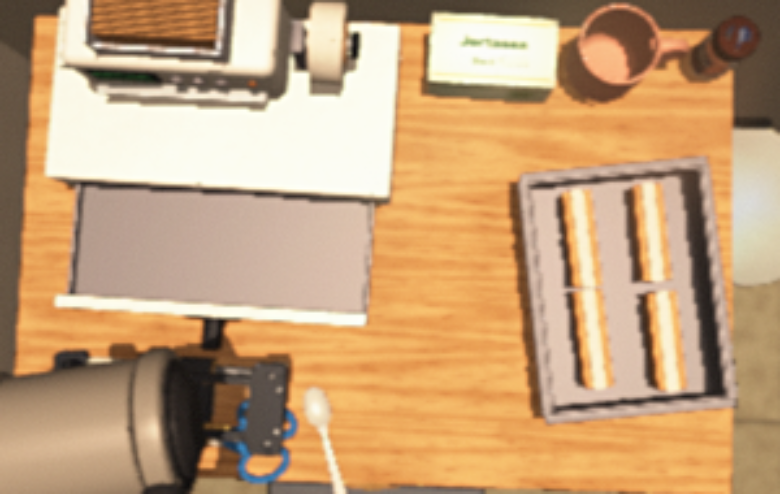

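The tray is empty, and all four cartons lie flat inside the tote at (578,237), (650,232), (594,340) and (665,342). Now push the drawer home.

Emit:
{"op": "send_rows", "data": {"plan": [[[0, -0.15, 0.6], [0, 0, 0]], [[0, 0, 0.7], [0, 0, 0]], [[0, 0, 0.7], [0, 0, 0]], [[0, 0, 0.7], [0, 0, 0]], [[0, 0, 0.5], [0, 0, 0]], [[0, 0, 0.3], [0, 0, 0]], [[0, 0, 0.06], [0, 0, 0]], [[0, 0, 0], [0, 0, 0]], [[0.2, 0, 0], [0, 0, 0]], [[0.2, 0, 0], [0, 0, 0]]]}}

```text
time: 68.35
tool_pos: [0.3904, 0.1478, 0.0383]
tool_rot: [-3.141, -0.001, -0.029]
contact_force: [-0.1, 0.1, -0.0]
opening: 0.0004
grip_force: 0.0
```

Emit:
{"op": "send_rows", "data": {"plan": [[[0.3, 0, 0], [0, 0, 0]], [[0.3, 0, 0], [0, 0, 0]], [[0.3, 0, 0], [0, 0, 0]], [[0.3, 0, 0], [0, 0, 0]], [[0.3, 0, 0], [0, 0, 0]], [[0.3, 0, 0], [0, 0, 0]], [[0.3, 0, 0], [0, 0, 0]], [[0.3, 0, 0], [0, 0, 0]], [[0.3, 0, 0], [0, 0, 0]], [[0.3, 0, 0], [0, 0, 0]]]}}

```text
time: 69.6
tool_pos: [0.465, 0.1455, 0.0379]
tool_rot: [3.141, 0.0, -0.03]
contact_force: [-0.2, 0.2, -0.2]
opening: 0.0006
grip_force: 0.4
```

Emit:
{"op": "send_rows", "data": {"plan": [[[0.3, 0, 0], [0, 0, 0]], [[0.3, 0, 0], [0, 0, 0]], [[0.3, 0, 0], [0, 0, 0]], [[0.3, 0, 0], [0, 0, 0]], [[0.3, 0, 0], [0, 0, 0]], [[0.3, 0, 0], [0, 0, 0]], [[0.2, 0, 0], [0, 0, 0]], [[0.1, 0, 0], [0, 0, 0]], [[0.1, 0, 0], [0, 0, 0]], [[0, 0, 0], [0, 0, 0]]]}}

```text
time: 70.85
tool_pos: [0.5199, 0.1439, 0.0379]
tool_rot: [-3.142, -0.001, -0.03]
contact_force: [-2.2, -1.9, 0.2]
opening: 0.0006
grip_force: 1.0
```

```bash
python3 -c "
from h import *
st();go(.536,.1428,.037)"
```

```text
70.85 [0.5199 0.1439 0.0379] [-3.142e+00 -1.000e-03 -3.000e-02] [-2.2 -1.9  0.2] 0.0006 1.0
turn units [-0. -0.  0.] shift now [0.65 0.02 0.04] after turn [0.65 0.02 0.03]
```

Emit:
{"op": "send_rows", "data": {"plan": [[[0.15, 0, 0], [0, 0, 0]], [[0.15, 0, 0], [0, 0, 0]], [[0.15, 0, 0], [0, 0, 0]], [[0.1, 0, 0], [0, 0, 0]], [[0.1, 0, 0], [0, 0, 0]], [[0.1, 0, 0], [0, 0, 0]], [[0.1, 0, 0], [0, 0, 0]], [[0.05, 0, 0], [0, 0, 0]], [[0, 0, 0], [0, 0, 0]], [[0, 0, 0], [0, 0, 0]]]}}

```text
time: 72.1
tool_pos: [0.5361, 0.1434, 0.0378]
tool_rot: [3.14, 0.012, -0.029]
contact_force: [-23.7, -1.8, 16.6]
opening: 0.0002
grip_force: 11.7
```

Same stop as before. Let go, back off, and move clear to look.

Emit:
{"op": "send_rows", "data": {"plan": [[[-0.4, 0, 0], [0, 0, 0]], [[-0.5, 0, 0], [0, 0, 0]], [[-0.6, 0, 0], [0, 0, 0]], [[-0.8, 0, 0], [0, 0, 0]], [[-0.8, 0, 0], [0, 0, 0]], [[-0.8, 0, 0], [0, 0, 0]], [[0, 0, -0.8], [0, 0, 0]], [[0, 0, -0.8], [0, 0, 0]], [[0, 0.5, -0.8], [0, 0, 0]], [[0, 1, -0.8], [0, 0, 0]]]}}

```text
time: 73.35
tool_pos: [0.4443, 0.1089, 0.119]
tool_rot: [-3.141, -0.003, -0.028]
contact_force: [0.6, -0.4, 0.6]
opening: 0.0003
grip_force: 0.0
```

Emit:
{"op": "send_rows", "data": {"plan": [[[0, 1, 0], [0, 0, 0]], [[0, 1, 0], [0, 0, 0]], [[0, 1, 0], [0, 0, 0]], [[0, 1, 0], [0, 0, 0]], [[0, 0, 0], [0, 0, 0]], [[0, 0, 0], [0, 0, 0]], [[0, 0, 0], [0, 0, 0]], [[0, 0, 0], [0, 0, 0]], [[0, 0, 0], [0, 0, 0]], [[0, 0, 0], [0, 0, 0]]]}}

```text
time: 74.6
tool_pos: [0.4405, 0.0089, 0.1179]
tool_rot: [3.142, 0.0, -0.029]
contact_force: [0.4, -0.1, 0.7]
opening: 0.0005
grip_force: 0.0
```

```bash
python3 -c "
from h import *
st();im,W=tote()
cv2.imwrite('pics/f.png',cv2.resize(im[110:330,130:430],None,fx=2.6,fy=2.6))
for u in (170,265): print(np.round(W[196:212,u,[0,2]],3).tolist())"
```

```text
74.6 [0.4405 0.0089 0.1179] [ 3.142  0.    -0.029] [ 0.4 -0.1  0.7] 0.0005 0.0
[ 330  190   84  103 1651]
tote 1651 ((0.4851101040840149, -0.2624298334121704), (0.24632388353347778, 0.1896216869354248), 7.109961032867432)
[[0.582, 0.081], [0.579, 0.082], [0.577, 0.079], [0.575, 0.079], [0.574, 0.065], [0.574, 0.036], [0.574, 0.007], [0.573, -0.002], [0.57, 0.002], [0.567, -0.0], [0.565, -0.004], [0.562, -0.001], [0.559, -0.002], [0.556, -0.001], [0.554, -0.004], [0.551, -0.001]]
[[0.588, 0.082], [0.585, 0.084], [0.583, 0.081], [0.581, 0.084], [0.578, 0.081], [0.576, 0.081], [0.573, 0.081], [0.571, 0.082], [0.568, 0.081], [0.566, 0.079], [0.565, 0.06], [0.565, 0.034], [0.566, -0.002], [0.564, -0.004], [0.561, -0.001], [0.558, 0.002]]
```

View pics/f.png

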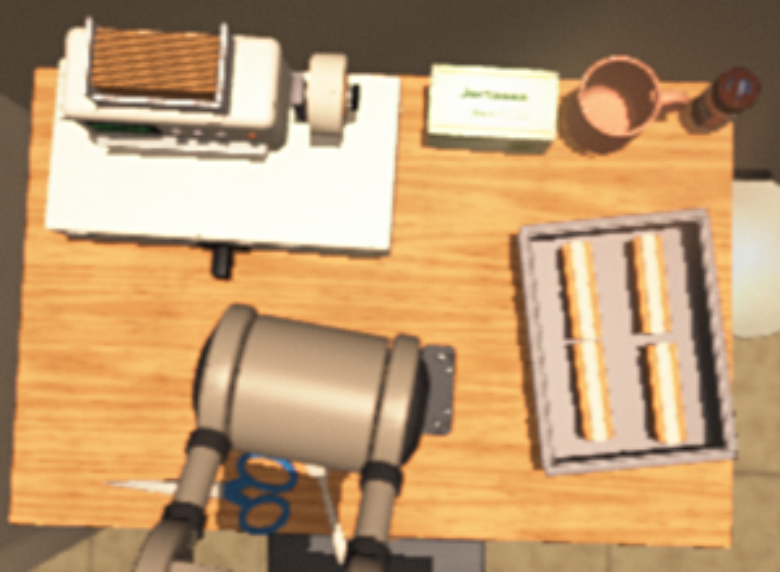

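The drawer is shut and flush, with only the tab showing at (222,262), over a second after it was released. The four cartons are in the tote, around (620,340), and the bystanders haven't moved.

```bash
python3 -c "
from h import *
print(robot.hand_in())"
```

```text
the job is handed in; nothing more can be done
None
```

All four cartons that were in the drawer now lie flat inside the tote; the empty drawer is latched flush and still shut over a second after release, the bystanders are where they were, and the job is handed in.

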